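# Pour rinsed stones into the drying tray

## Task

First swing the milk pan's handle in, off the lined wooden drying tray, until it points straight to the back of the hotplate, the pan staying where it is on its plate. Then pick up the mesh rinse basket, hold its spout a few centimetres above the drying tray and tip it spout-down, gently, so that all three polished stone balls roll out over the spout into the tray without a hard drop. Stand the empty basket upright in its drip tray again, let go, and leave the other things on the bench where they are.

Things in the scene. Friction and masses are not known exactly. Their poses are not given: they have to be found in the camera images.
- hotplate: Fixed twin electric hotplate, steel box 300 mm deep (x) x 460 mm wide (y), two black round plates (diameter 156 mm), tops 78 mm above the bench; knobs on its front, facing the robot. Origin: on the bench under its centre; +x points to its back (away from the robot), +y to its left plate, where a lidded pot stands.
- right_plate (a point): Centre of the top of the hotplate's right plate, on which the milk pan stands centred at the start (within about 5 mm).
- pan: Loose empty aluminium milk pan, 0.45 kg, diameter 130 mm, 74 mm high, one straight level handle. Origin: centre of its underside; +x points out along the handle, z up. At the start the handle points right (about hotplate -y), out over the drying tray. The pan just stands on the plate and can turn and slide on it.
- pan_grip (a point): Middle of the pan's black handle grip, 150 mm out from the pan's axis (pan +x), 58 mm above the pan's underside. The grip is a bar 112 mm long (103 to 215 mm out), 22 mm wide, 18 mm high.
- pan_handle_end (a point): Free end of the pan's handle, 215 mm out from the pan's axis, 58 mm above its underside.
- drying_tray: Fixed wooden drying tray lined with grey felt, right of the hotplate: outside 260 mm (its x) x 170 mm (its y) x 42 mm high, walls 8 mm, inner floor 8 mm above the bench. Origin: on the bench under its centre, z up.
- drip_tray: Fixed shallow square black plastic tray, 200 x 200 mm outside, 14 mm high, walls and floor 4 mm, in which the rinse basket stands. Origin: on the bench under its centre, z up.
- basket: Loose round stainless mesh rinse basket, 0.21 to 0.33 kg without the stones: diameter 130 mm, rim 55 mm high, floor 4 mm thick, a broad notched spout on one side of the rim and a fixed stirrup handle (bail) across the top. Origin: centre of its underside; +x points to the spout, y along the handle's bar, z up.
- basket_grip (a point): Centre of the wooden grip bar on top of the bail, 125 mm above the basket's underside on its axis. The bar is 64 mm long (along basket y), 14 mm thick (along basket x), 26 mm high; the legs stand 66 mm either side of the axis.
- spout_lip (a point): Middle of the spout's pouring lip, 98 mm along basket +x, 26 mm up. The spout is a straight mesh ramp 84 mm wide, rising 24 degrees from the floor (48 mm out) to the lip. Stones lie still when level and roll out when the basket is tipped spout-down by more than about 32 degrees (40 to 45 empties it).
- stone1: One of three loose polished pale stone balls, diameter 36 mm, 62 g, lying in the basket at the start. Origin: the ball's centre (its axes mean nothing).
- stone2: One of three loose polished pale stone balls, diameter 36 mm, 62 g, lying in the basket at the start. Origin: the ball's centre (its axes mean nothing).
- stone3: One of three loose polished pale stone balls, diameter 36 mm, 62 g, lying in the basket at the start. Origin: the ball's centre (its axes mean nothing).
- lidded_pot: Bystander: lidded two-handled steel pot, diameter 136 mm, 114 mm high, on the left plate. Origin: centre of its underside.
- flat_pliers: Bystander: flat-nose pliers with black grips, 165 mm long, lying near the robot on the right. Origin: on the bench under the pivot.
- round_pliers: Bystander: pliers with brown grips, 157 mm long, lying behind the drip tray. Origin: on the bench under the pivot.
- brass_brush: Bystander: brass-bristle hand brush with a wooden body, 195 mm long, 18 mm wide, 25 mm high, lying between the drying tray and the drip tray, roughly along x. Origin: on the bench under its middle.
- hammer: Bystander: small hammer with wooden handle, 220 mm long, lying behind the drying tray. Origin: on the bench under it.
- jar: Bystander: capped glass jar, diameter 66 mm, 85 mm high, behind the drip tray on the right. Origin: centre of its underside.
Not all that is in view belongs to the job. What is shaped like the stone3 but green, pink or purple is not meant.

How it is judged (in metres and radians):
On the way, in this order (a step that is already met when the one before it is completed fails the run):
1. the pan's handle points to the back of the hotplate (within 25 degrees), the pan standing within 30 mm of the plate's centre (angle between the x axis of pan and the x axis of hotplate, either way round below 0.45 rad and x of pan_handle_end in the frame of hotplate above 0.1 m and horizontal distance between pan and right_plate below 0.03 m and angle between pan's own z axis and vertical below 0.06 rad), for 0.2 s.
2. all three stones lie in the drying tray while the basket is still tipped spout-down (more than 10 degrees) (x of stone1 in the frame of drying_tray between -0.122 and 0.122 m and y of stone1 in the frame of drying_tray between -0.077 and 0.077 m and z of each of stone1, stone2, stone3 in the frame of drying_tray below 0.04 m and x of stone2 in the frame of drying_tray between -0.122 and 0.122 m and y of stone2 in the frame of drying_tray between -0.077 and 0.077 m and x of stone3 in the frame of drying_tray between -0.122 and 0.122 m and y of stone3 in the frame of drying_tray between -0.077 and 0.077 m and angle between basket's own x axis and vertical above 1.7458 rad), for 0.05 s.
At the end, for the whole second after the job is handed in: Pan flat, within 30 mm of the right plate's centre, handle to the hotplate's back within 25 degrees; all three stones at rest on the floor of the drying tray; basket standing in the drip tray within 35 mm of its centre along each side, upright within 3 degrees, at rest (all of step 1 and x of stone1 in the frame of drying_tray between -0.122 and 0.122 m and y of stone1 in the frame of drying_tray between -0.077 and 0.077 m and z of each of stone1, stone2, stone3 in the frame of drying_tray below 0.04 m and x of stone2 in the frame of drying_tray between -0.122 and 0.122 m and y of stone2 in the frame of drying_tray between -0.077 and 0.077 m and x of stone3 in the frame of drying_tray between -0.122 and 0.122 m and y of stone3 in the frame of drying_tray between -0.077 and 0.077 m and linear speed of each of stone1, stone2, stone3 below 0.05 m/s and x of basket in the frame of drip_tray between -0.035 and 0.035 m and y of basket in the frame of drip_tray between -0.035 and 0.035 m and z of basket in the frame of drip_tray below 0.01 m and angle between basket's own z axis and vertical below 0.06 rad and linear speed of each of basket, pan below 0.03 m/s); the robot touches nothing.
It fails at once if a stone is dropped hard: it moves faster than 1.6 m/s (a fall of about 130 mm) (linear speed of any of stone1, stone2, stone3 above 1.6 m/s).
It fails at once if the basket is tipped more than 25 degrees over its plain rim (sideways, or with the spout up) (angle between basket's own x axis and vertical below 1.1308 rad or angle between basket's own y axis and vertical below 1.1308 rad or angle between basket's own y axis and vertical above 2.0108 rad).
It fails at once if the milk pan is tipped more than 15 degrees (angle between pan's own z axis and vertical above 0.26 rad).
It fails at once if a bystander is shifted more than 30 mm (distance of any of lidded_pot, flat_pliers, round_pliers, brass_brush, hammer, jar from where it was at the start of the episode above 0.03 m).
It also fails if it takes over 67 s, if anything falls off the work surface, if the arm or the gripper's body presses on something with over 40 N, if the wrist force passes 120 N, or if a joint passes its speed limit or range.

## Robot

A 6-joint arm with a two-finger parallel gripper is mounted at the origin on the work surface. World frame = base frame: x ahead of the robot, y to its left, z up, the work surface at z = 0. Lengths are in mm, angles in rad, forces in N, time in s.
With the tool pointing down it reaches from about 200 to 875 mm from the base axis. Payload 3.4 kg.
Tool frame: the origin (TCP) lies at the centre of the arm's flange, where the gripper is bolted on; the fingertips stand 199 mm ahead of it and the grasp point (between the pads) lies 180 mm ahead of it (r.tcp_to_grasp is the distance from the TCP to the grasp point, in mm); z points along the fingers, x is the direction in which the jaws open and shut, and the axes are right-handed (so a half turn about z gives the same grasp; the last joint's range is limited). The gripper opens to 94 mm and grips with 3 to 60 N. Pads are 16 mm wide; open, the fingers measure 119 mm over their backs; the gripper's body (75 mm by 177 mm) begins 78 mm behind the grasp point.
Start: joints at [-1.453, 0.276, 1.505, -0, 1.361, -0.121], TCP at [136.003, -558.702, 404.693] pointing down, gripper open.
Joint ranges: [-2.89, 2.89], [-0.75, 2.08], [0.22, 2.7], [-1.18, 4.32], [0.11, 2.71], [-2.7, 2.7]. Speed limits (rad/s): [2.57, 2.57, 3.14, 3.14, 3.14, 3.14].

## Interface

Orientations are given as a rotation vector (axis times angle).
In Python, from rig import r gives the robot as it stands.
- The arm moves only by the tool apply_moves, never from a script. Its argument "moves" is a list of rows, each a list of 6 numbers: the shift along the tool's x, y, z in units of 50 mm (1.0 is 50 mm), then the turn, a rotation vector about the tool's x, y, z in rad. In form: [[tx, ty, tz, wx, wy, wz], ...]. A call has 1 to 5 rows; each row shifts and turns the commanded pose from where the row before left it, along the tool's axes as they then stand; what a row does not reach is not made up. A row lasts 1/10 s, in which the tool goes at most 50 mm and 8.59 degrees, less where a joint would pass 70% of its speed; a pose out of reach is approached as far as the arm can. A call is refused whole if a number of a shift passes 1 or a number of a turn 0.15, either way. A call with a gripper value outside its range is refused whole. "jaw" is the opening, from -1 (shut) to 1 (fully open), set as the call begins (left out, the last holds). The fingers move at their own pace and stop on an object; "squeeze" is the grip in N (left out, the last holds). Time passes only in rows, so rows that do not move let the fingers close. It gives the time, the measured TCP pose, the force and the opening at its end, in the units of the state.
- r.state(): the state, without advancing time (a new reading comes with each control period).
- r.get_image(name): name is "scene" or "top" or "wrist"; returns (picture, depth): 400x640x3 uint8, red, green, blue; 400x640 float32, mm along the optical axis (not along the pixel's ray), 0 where there is no reading.
- r.camera_info(name): a dict with "K" (3x3 intrinsics, pixels), "extrinsics" (4x4, takes a point from camera to world coordinates); the wrist camera has in their place "T_tool_cam" (4x4, takes a point from camera to tool coordinates, whose origin is the TCP and whose axes are the tool frame's). Camera axes: x right, y up, looking along -z (the intrinsics and any distortion apply to the point x, -y, -z); pixel columns grow to the right and rows downward; lengths in mm; the calibration is good to about 2 mm. A picture is of the moment at which its call begins: read the wrist's pose just before it. camera_info takes no time and is no camera call.
- r.close_job(): hands the job in, once; it reports no verdict.
The state is a dict: "clock": time; "q": joint angles; "joint_vel": joint speeds; "effort": joint torques, N m; "position": TCP position; "tool_rot": TCP orientation; "ft_force": force on the tool from outside, world axes, zero at the start; "ft_torque": the same for the moment, N m; "grip_width": opening from 0.0 (shut) to 1.0 (fully open).
Only numpy, scipy, OpenCV 4.12 (cv2) and the standard library are available. Lean on these libraries where they do the work, as an engineer would, in place of code of your own. Each camera call takes 0.05 s, during which the arm holds its last target.

## Working session

There is one attempt and no reset: what is moved stays moved. The work goes in short steps, Python scripts to look and compute and a tool call to move; the robot and the scene stay as the last step left them, time stands still between calls to the robot, and variables do not carry over. Pictures are saved under pics/ and viewed, and the job is handed in when it is done.

Besides the shell and the picture viewer there is one more tool, called after "Call:" as name(argument=value, ...), one argument or row to a line, values as JSON. apply_moves: Moves the arm, as the interface text tells. Its arguments: {"type":"object","properties":{"moves":{"type":"array"},"jaw":{"type":"number"},"squeeze":{"type":"number"}},"required":["moves"]}

```bash
ls; mkdir -p pics; python3 - <<'E'
from rig import r
import cv2, numpy as np
print(r.state())
for n in ("scene","top"):
    im,d=r.get_image(n)
    np.save(f"pics/{n}0.npy",im); np.save(f"pics/{n}0d.npy",d)
    cv2.imwrite(f"pics/{n}0.png",im[:,:,::-1])
    print(n,r.camera_info(n))
print(r.camera_info("wrist"), r.tcp_to_grasp)
E
```

```text
pics
{'clock': 0.0, 'q': array([-1.45300645e+00,  2.76564789e-01,  1.50609165e+00, -1.65006242e-05,
        1.36069047e+00, -1.21016286e-01]), 'joint_vel': array([-0.00108058, -0.00069736, -0.00012887,  0.00184804, -0.00091007,
       -0.00115215]), 'effort': array([ 1.18011167e-04, -4.04583836e+01, -2.37226653e+01,  7.01379217e-02,
        3.44057218e-02, -1.30501894e-04]), 'position': array([ 135.97045431, -558.48079956,  403.8381895 ]), 'tool_rot': array([-2.46927664e+00,  1.94024225e+00,  1.96252480e-03]), 'ft_force': array([0.21773086, 0.08146247, 0.27393024]), 'ft_torque': array([-0.03441615, -0.02340656, -0.01575014]), 'grip_width': 0.9980304364055261}
scene {'K': array([[395.15720673,   0.        , 327.00011702],
       [  0.        , 395.15720673, 196.67472237],
       [  0.        ,   0.        ,   1.        ]]), 'extrinsics': array([[ 5.84736936e-01, -5.17581838e-01,  6.24653309e-01,
         1.22451012e+03],
       [ 8.10985628e-01,  3.54343231e-01, -4.65556856e-01,
        -5.31315662e+02],
       [ 1.96221017e-02,  7.78813145e-01,  6.26949007e-01,
         8.30684547e+0
[... 434 characters left out ...]
+01],
       [-1.52380931e-02,  1.85824197e-01,  9.82464843e-01,
         1.68881502e+03],
       [ 0.00000000e+00,  0.00000000e+00,  0.00000000e+00,
         1.00000000e+00]])}
{'K': array([[290.09515494,   0.        , 323.54982551],
       [  0.        , 290.09515494, 201.25099493],
       [  0.        ,   0.        ,   1.        ]]), 'T_tool_cam': array([[ 9.99999972e-01, -2.27360724e-04,  7.04208090e-05,
         3.20584442e-01],
       [-2.04649138e-04, -9.72388756e-01, -2.33366803e-01,
        -6.72620353e+01],
       [ 1.21534848e-04,  2.33366782e-01, -9.72388775e-01,
         1.91960587e+01],
       [ 0.00000000e+00,  0.00000000e+00,  0.00000000e+00,
         1.00000000e+00]])} 180.4
```

View pics/scene0.png

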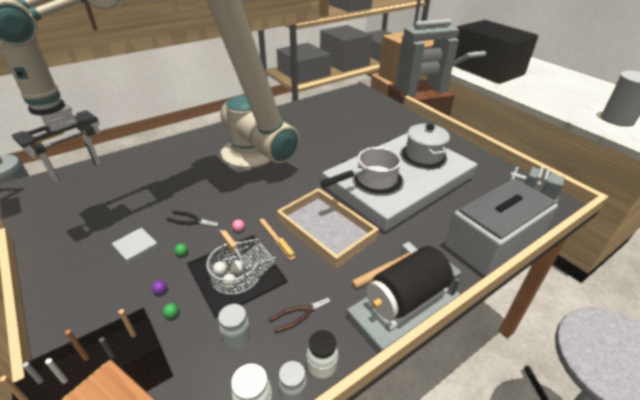

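View pics/top0.png

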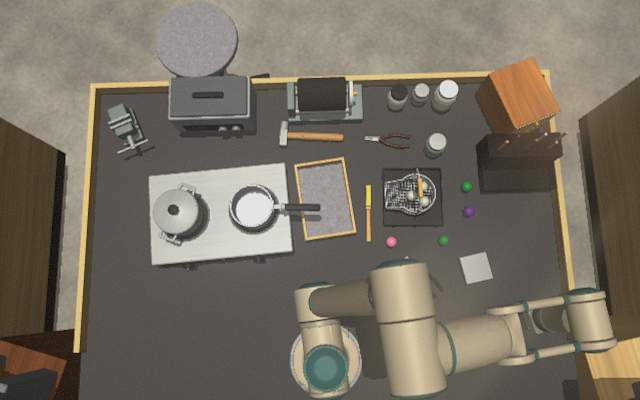

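The top view shows the pan at about (255,208) with its grip at (300,208). The drying tray is at (325,198), the basket at (410,193) with its spout to the left, the brush at (368,212) and the hotplate at (222,215). Next I enlarge the views and measure.

```bash
cat > h.py <<'E'
import numpy as np, cv2
from rig import r
from scipy.spatial.transform import Rotation as R
def ray(info,uv,T=None):
    T=info["extrinsics"] if T is None else T
    K=info["K"]; u,v=uv
    d=np.array([(u-K[0,2])/K[0,0],-(v-K[1,2])/K[1,1],-1.0])
    return T[:3,3],T[:3,:3]@d
def onplane(info,uv,z,T=None):
    o,d=ray(info,uv,T); return o+d*(z-o[2])/d[2]
def cloud(info,depth,T=None):
    T=info["extrinsics"] if T is None else T
    v,u=np.indices(depth.shape); K=info["K"]
    p=np.stack([(u-K[0,2])/K[0,0]*depth,-(v-K[1,2])/K[1,1]*depth,-depth],-1)
    return p@T[:3,:3].T+T[:3,3]
def proj(info,p,T=None):
    T=info["extrinsics"] if T is None else T
    c=(np.asarray(p)-T[:3,3])@T[:3,:3]; K=info["K"]
    return np.array([K[0,2]+K[0,0]*c[0]/-c[2],K[1,2]-K[1,1]*c[1]/-c[2]])
def toolT(s):
    T=np.eye(4);T[:3,:3]=R.from_rotvec(s["tool_rot"]).as_matrix();T[:3,3]=s["position"];return T
E
python3 - <<'E'
from h import *
im=np.load("pics/top0.npy");d=np.load("pics/top0d.npy");info=r.camera_info("top")
cv2.imwrite("pics/topcropL.png",cv2.resize(im[140:280,140:360,::-1],None,fx=3.6,fy=3.6,interpolation=cv2.INTER_CUBIC))
cv2.imwrite("pics/topcropR.png",cv2.resize(im[150:250,350:480,::-1],None,fx=6,fy=6,interpolation=cv2.INTER_CUBIC))
P=cloud(info,d)
for uv in [(255,208),(300,208),(325,198),(410,193),(368,212),(420,185),(250,190),(275,240),(180,210)]:
    print(uv,P[uv[1],uv[0]].round(0))
E
```

```text
(255, 208) [488. 215.  89.]
(300, 208) [475.  66. 139.]
(325, 198) [531. -13.   7.]
(410, 193) [ 534. -297.   40.]
(368, 212) [ 479. -157.    8.]
(420, 185) [ 536. -311.  149.]
(250, 190) [544. 228. 109.]
(275, 240) [385. 153.  69.]
(180, 210) [474. 436. 168.]
```

View pics/topcropL.png

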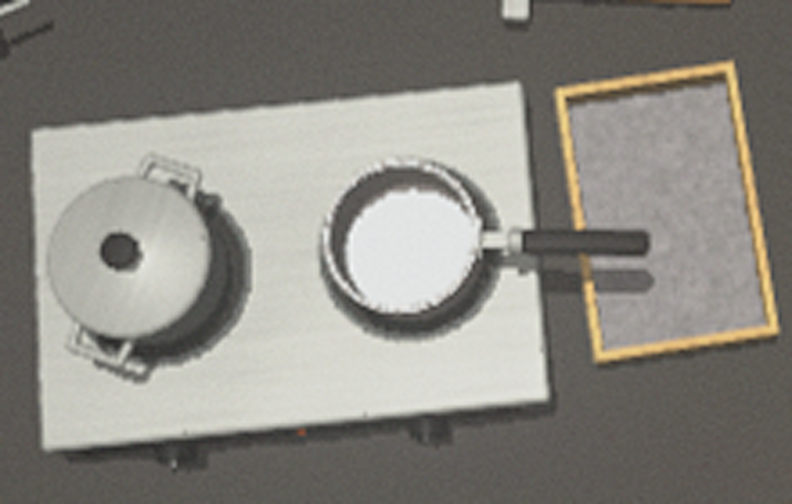

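View pics/topcropR.png

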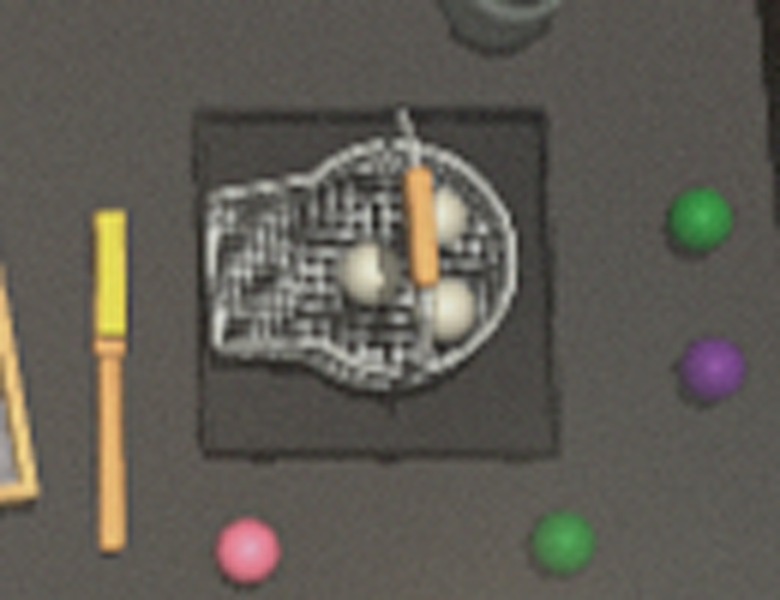

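```bash
python3 - <<'E'
from h import *
im=np.load("pics/top0.npy");d=np.load("pics/top0d.npy");info=r.camera_info("top")
P=cloud(info,d); X,Y,Z=P[...,0],P[...,1],P[...,2]
def rect(m,name,z=None):
    m=m.astype(np.uint8); n,l,st,c=cv2.connectedComponentsWithStats(m)
    k=1+np.argmax(st[1:,4]); pts=P[l==k]
    if z is not None:
        ys,xs=np.where(l==k); pts=np.array([onplane(info,(a,b),z) for a,b in zip(xs,ys)])
    rc=cv2.minAreaRect(pts[:,:2].astype(np.float32)); print(name,st[k],np.round(rc[0],1),np.round(rc[1],1),round(rc[2],2),'z',np.median(pts[:,2]).round(1)); return pts
hsv=cv2.cvtColor(im,cv2.COLOR_RGB2HSV)
inH=(X>280)&(X<700)&(Y>20)&(Y<600)
rect(inH&(Z>55)&(Z<85),"hotplate",)
u,v=np.meshgrid(np.arange(640),np.arange(400))
# drying tray: orange wood, near z~42
wood=(hsv[...,0]<25)&(hsv[...,1]>70)&(hsv[...,2]>90)
rect(wood&(u>285)&(u<360)&(v>150)&(v<248),"dryrim",42)
blk=(im.max(-1)<75)
rect(blk&(u>280)&(u<330)&(v>200)&(v<216)&(Z>110),"grip",139+0)
rect(wood&(u>410)&(u<430)&(v>170)&(v<205)&(Z>110),"bar",138)
rect(wood&(u>362)&(u<374)&(v>180)&(v<250),"brush",22)
# drip tray
m=(im.max(-1)<60)&(u>378)&(u<450)&(v>160)&(v<235)
rect(cv2.morphologyEx(m.astype(np.uint8),cv2.MORPH_CLOSE,np.ones((15,15))),"drip",10)
# pan rim : z>140
q=(Z>135)&(X>400)&(X<580)&(Y>130)&(Y<300)
print('pan rim z',np.percentile(Z[q],[5,50,95])); 
ys,xs=np.where((Z>142)&(X>400)&(X<580)&(Y>120)&(Y<300))
c,rad=cv2.minEnclosingCircle(P[ys,xs][:,:2].astype(np.float32)); print('pan',c,rad)
for uv in [(149,176),(284.5,163),(293,251),(151.6,265)]: print(onplane(info,uv,72).round(0))
# stones
print(hsv[195,410],hsv[200,423],hsv[186,423])
E
```

```text
hotplate [ 149  163  144  107 8966] [468.  335.3] [322.  461.3] 4.12 z 70.9
dryrim [294 157  63  84 809] [525.1 -10.8] [264.6 173.3] 7.36 z 42.0
grip [285 204  35   7  77] [478.2  60.2] [106.9  19.1] 88.42 z 139.0
bar [417 178   7  20 100] [ 530.7 -312.1] [61.9 15.9] 2.11 z 138.0
brush [365 185   6  57 223] [ 473.9 -154.2] [ 16.8 190.9] 87.64 z 22.0
drip [ 383  168   60   59 2680] [ 527.  -308.1] [199.2 201.4] 88.36 z 10.0
pan rim z [137.58917258 151.86903491 159.35696608]
pan (485.5627136230469, 203.0708465576172) 82.1788558959961
[609. 571.  72.]
[641. 119.  72.]
[347.  95.  72.]
[314. 551.  72.]
[ 27  31 219] [ 26  27 224] [ 34  18 224]
```

Candidates for the stones:
- Three pale balls in the basket, at top-view (411,195), (424,186) and (425,201). The close crop confirms these are the stones.
- Decoys lying outside the basket: pink (391,242), green (467,187) and (444,240), purple (469,211).

There is only one pan handle, at (303,208). The lidded pot at (175,213) is a bystander. First I turn the tool above the start pose.

Call:
apply_moves(
  moves=[
    [0, 0, 0, 0, 0, -0.13],
    [0, 0, 0, 0, 0, -0.13],
    [0, 0, 0, 0, 0, -0.13],
    [0, 0, 0, 0, 0, -0.13],
    [0, 0, 0, 0, 0, -0.13],
  ],
  jaw=1,
  squeeze=25,
)

```text
clock: 0.6
position: [136.0, -558.6, 404.2]
tool_rot: [-2.963, 1.042, 0.001]
ft_force: [-0.5, 0.3, -0.1]
grip_width: 1.0
```

Call:
apply_moves(
  moves=[
    [0, 0, 0, 0, 0, -0.13],
    [0, 0, 0, 0, 0, -0.13],
    [0, 0, 0, 0, 0, -0.13],
    [0, 0, 0, 0, 0, -0.13],
    [0, 0, 0, 0, 0, -0.13],
  ],
)

```text
clock: 1.1
position: [136.0, -558.6, 404.2]
tool_rot: [-3.14, 0.042, 0.0]
ft_force: [0.1, 0.3, 0.1]
grip_width: 1.0
```

```bash
cat >> h.py <<'E'
def to(p=None,yaw=None,n=None):
    """tool-frame shift (units of 50mm) to world TCP point p, and turn about tool z to bring tool x to yaw"""
    s=r.state();M=R.from_rotvec(s["tool_rot"]).as_matrix()
    print("t",round(s["clock"],2),"pos",s["position"].round(1),"yaw",np.degrees(np.arctan2(M[1,0],M[0,0])).round(2),"z",M[:,2].round(4),"F",s["ft_force"].round(1),"w",round(s["grip_width"]*94,1),"q",s["q"].round(3))
    if p is not None: print(" shift units",(M.T@(np.array(p)-s["position"])/50).round(3))
    if yaw is not None: print(" wz", -((np.radians(yaw)-np.arctan2(M[1,0],M[0,0])+np.pi)%(2*np.pi)-np.pi).round(4))
E
python3 - <<'E'
from h import *
to((478,60,404),-1.6)
E
```

```text
t 1.1 pos [ 136.  -558.6  404.2] yaw -1.52 z [-2.e-04  1.e-03 -1.e+00] F [0.1 0.3 0.1] w 94.0 q [-1.453  0.276  1.506 -0.     1.361 -1.426]
 shift units [  6.509 -12.549   0.015]
 wz 0.0013
```

Call:
apply_moves(
  moves=[
    [0.43, -0.83, 0, 0, 0, 0],
    [0.43, -0.83, 0, 0, 0, 0],
    [0.43, -0.83, 0, 0, 0, 0],
    [0.43, -0.83, 0, 0, 0, 0],
    [0.43, -0.83, 0, 0, 0, 0],
  ],
)

```text
clock: 1.6
position: [250.5, -352.9, 404.3]
tool_rot: [-3.141, 0.052, -0.0]
ft_force: [0.8, -0.1, 0.9]
grip_width: 1.001
```

Call:
apply_moves(
  moves=[
    [0.43, -0.83, 0, 0, 0, 0],
    [0.43, -0.83, 0, 0, 0, 0],
    [0.43, -0.83, 0, 0, 0, 0],
    [0.43, -0.83, 0, 0, 0, 0],
    [0.43, -0.83, 0, 0, 0, 0],
  ],
)

```text
clock: 2.1
position: [364.4, -148.9, 404.6]
tool_rot: [3.141, -0.051, 0.0]
ft_force: [1.4, -0.2, -0.5]
grip_width: 0.998
```

Call:
apply_moves(
  moves=[
    [0.43, -0.83, 0, 0, 0, 0],
    [0.43, -0.83, 0, 0, 0, 0],
    [0.43, -0.83, 0, 0, 0, 0],
    [0.43, -0.83, 0, 0, 0, 0],
    [0, 0, 0, 0, 0, 0],
  ],
)

```text
clock: 2.6
position: [457.2, 16.5, 404.3]
tool_rot: [-3.139, 0.04, -0.001]
ft_force: [-0.2, 0.6, 0.4]
grip_width: 1.004
```

```bash
python3 - <<'E'
from h import *
to((478,60,404),-1.6)
T=toolT(r.state())@r.camera_info("wrist")["T_tool_cam"]
im,d=r.get_image("wrist"); np.save("pics/w1.npy",im);np.save("pics/w1d.npy",d);np.save("pics/w1T.npy",T)
cv2.imwrite("pics/w1.png",im[:,:,::-1])
im,d=r.get_image("top"); cv2.imwrite("pics/top1.png",im[:,:,::-1])
E
```

```text
t 2.6 pos [457.2  16.5 404.3] yaw -1.45 z [ 0.001   0.0024 -1.    ] F [-0.2  0.6  0.4] w 94.4 q [-0.117  0.097  1.737  0.003  1.306 -0.093]
 shift units [ 0.394 -0.88   0.008]
 wz 0.0026
```

View pics/w1.png

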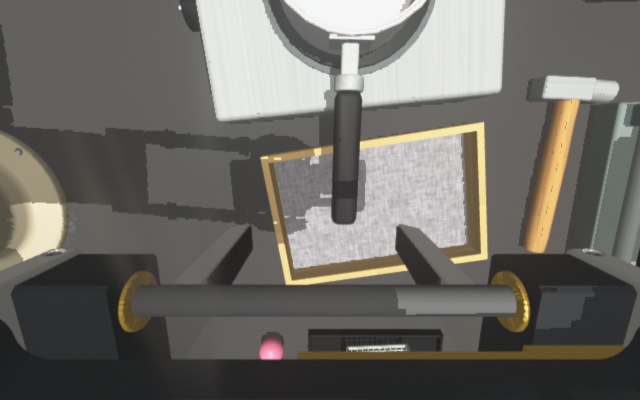

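View pics/top1.png

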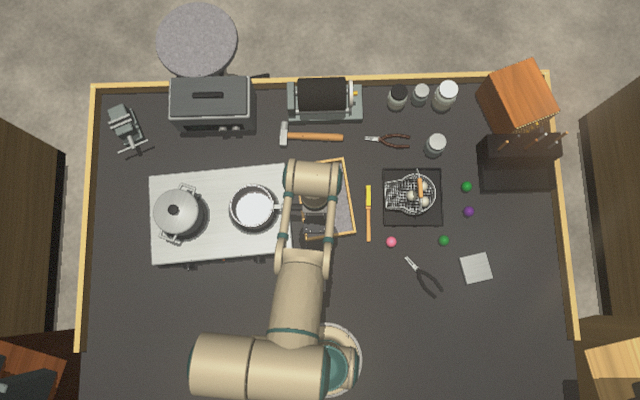

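The wrist view shows the black grip from (348,91) down to (344,222), with the pan at the top. I measure the grip line from this view.

```bash
python3 - <<'E'
from h import *
T=np.load("pics/w1T.npy");d=np.load("pics/w1d.npy");info=r.camera_info("wrist")
P=cloud(info,d,T)
for uv in [(348,92),(346,155),(344,218),(400,200)]: print(uv,P[uv[1],uv[0]].round(1))
for uv in [(348,91),(344,223)]: print(uv,onplane(info,uv,145,T).round(1))
m=(P[...,2]>130)&(P[...,2]<160)&(P[...,1]<112)&(P[...,1]>-20)&(P[...,0]>420)&(P[...,0]<530)
q=P[m]; rc=cv2.minAreaRect(q[:,:2].astype(np.float32)); print(rc,np.median(q[:,2]))
# fit line of midpoints
for y0 in range(5,110,15):
    s=q[(abs(q[:,1]-y0)<4)]; print(y0,s[:,0].min().round(1),s[:,0].max().round(1))
to((478,62,404))
E
```

```text
(348, 92) [479.1 113.8 144.6]
(346, 155) [477.1  65.  145.1]
(344, 218) [475.   11.6 146.2]
(400, 200) [558.7  -6.4   9.6]
(348, 91) [479.1 114.5 145. ]
(344, 223) [475.    6.7 145. ]
((477.0577392578125, 58.093284606933594), (107.72481536865234, 22.261816024780273), 87.35012817382812) 145.22811469388873
5 464.7 483.9
20 464.0 486.0
35 465.2 486.8
50 465.5 487.6
65 466.6 488.5
80 466.9 489.3
95 467.9 490.1
t 2.7 pos [455.4  13.2 404.1] yaw -1.66 z [-1.7e-03 -6.0e-04 -1.0e+00] F [0.5 0.3 0.8] w 94.0 q [-1.240e-01  9.500e-02  1.740e+00 -1.000e-03  1.308e+00 -9.500e-02]
 shift units [ 0.424 -0.989  0.   ]
```

```bash
python3 - <<'E'
from h import *
to((477.4,68.5,316.5),-3)
E
```

```text
t 2.7 pos [455.4  13.2 404.1] yaw -1.66 z [-1.7e-03 -6.0e-04 -1.0e+00] F [0.5 0.3 0.8] w 94.0 q [-1.240e-01  9.500e-02  1.740e+00 -1.000e-03  1.308e+00 -9.500e-02]
 shift units [ 0.411 -1.12   1.75 ]
 wz 0.0234
```

Call:
apply_moves(
  moves=[
    [0.2, -0.56, 0, 0, 0, 0.012],
    [0.21, -0.56, 0, 0, 0, 0.012],
    [0, 0, 0.4, 0, 0, 0],
    [0, 0, 0.4, 0, 0, 0],
    [0, 0, 0.3, 0, 0, 0],
  ],
)

```text
clock: 3.2
position: [477.2, 65.9, 348.5]
tool_rot: [3.139, -0.091, -0.003]
ft_force: [0.5, -0.1, 0.2]
grip_width: 0.996
```

```bash
python3 - <<'E'
from h import *
to((477.4,68.5,316.5),-3)
E
```

```text
t 3.2 pos [477.2  65.9 348.5] yaw -3.33 z [-1.9e-03 -9.0e-04 -1.0e+00] F [ 0.5 -0.1  0.2] w 93.6 q [-7.000e-03  1.770e-01  1.786e+00 -1.000e-03  1.180e+00  5.100e-02]
 shift units [ 0.003 -0.053  0.64 ]
 wz -0.0057
```

Call:
apply_moves(
  moves=[
    [0, -0.03, 0.3, 0, 0, 0],
    [0, 0, 0.25, 0, 0, 0],
    [0, 0, 0, 0, 0, 0],
    [0, 0, 0, 0, 0, 0],
  ],
)

```text
clock: 3.6
position: [477.9, 67.7, 322.3]
tool_rot: [3.14, -0.091, -0.001]
ft_force: [-0.5, 0.3, -0.0]
grip_width: 0.999
```

```bash
python3 - <<'E'
from h import *
to((477.4,68.5,316.5),-3)
im,d=r.get_image("wrist"); cv2.imwrite("pics/w2.png",im[:,:,::-1])
E
```

```text
t 3.6 pos [477.9  67.7 322.3] yaw -3.33 z [-5.e-04 -5.e-04 -1.e+00] F [-0.5  0.3 -0. ] w 93.9 q [-3.000e-03  2.030e-01  1.826e+00 -1.000e-03  1.114e+00  5.500e-02]
 shift units [-0.011 -0.015  0.116]
 wz -0.0057
```

View pics/w2.png

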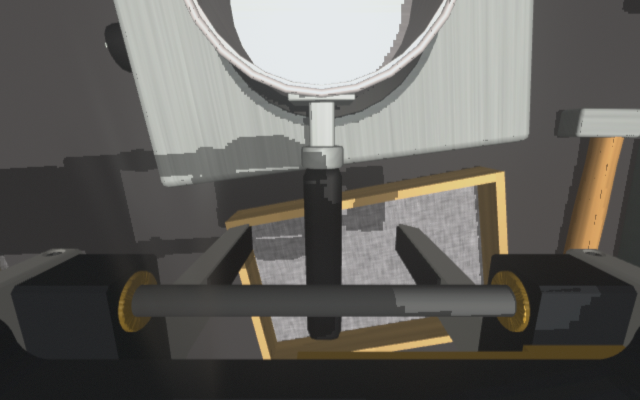

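The handle lies midway between the fingers (about x=323, fingers at 240 and 405), and the rim is centred at x=322. I go down the last 5 mm and close.

Call:
apply_moves(
  moves=[
    [0, 0, 0.1, 0, 0, 0],
    [0, 0, 0, 0, 0, 0],
  ],
)

```text
clock: 3.85
position: [478.0, 68.8, 317.2]
tool_rot: [3.14, -0.089, 0.0]
ft_force: [-0.2, 1.0, -0.6]
grip_width: 1.001
```

Call:
apply_moves(
  moves=[
    [0, 0, 0, 0, 0, 0],
    [0, 0, 0, 0, 0, 0],
    [0, 0, 0, 0, 0, 0],
    [0, 0, 0, 0, 0, 0],
    [0, 0, 0, 0, 0, 0],
  ],
  jaw=-1,
  squeeze=20,
)

```text
clock: 4.35
position: [478.1, 69.1, 317.2]
tool_rot: [3.14, -0.088, 0.0]
ft_force: [-0.9, -0.2, 0.7]
grip_width: 0.611
```

Call:
apply_moves(
  moves=[
    [0, 0, 0, 0, 0, 0],
    [0, 0, 0, 0, 0, 0],
  ],
)

```text
clock: 4.55
position: [478.1, 69.1, 317.1]
tool_rot: [3.14, -0.088, -0.0]
ft_force: [-0.1, -0.3, 0.0]
grip_width: 0.444
```

```bash
python3 - <<'E'
from h import *
to((477.4,68.5,316.5),-3)
E
```

```text
t 4.55 pos [478.1  69.1 317.1] yaw -3.2 z [-0.e+00 -1.e-04 -1.e+00] F [-0.1 -0.3  0. ] w 41.7 q [-1.000e-03  2.080e-01  1.833e+00 -0.000e+00  1.101e+00  5.500e-02]
 shift units [-0.014  0.012  0.013]
 wz -0.0036
```

Call:
apply_moves(
  moves=[
    [0, 0, 0, 0, 0, 0],
    [0, 0, 0, 0, 0, 0],
    [0, 0, 0, 0, 0, 0],
    [0, 0, 0, 0, 0, 0],
  ],
)

```text
clock: 4.95
position: [478.0, 69.0, 317.1]
tool_rot: [3.14, -0.088, -0.001]
ft_force: [0.3, 0.5, -0.1]
grip_width: 0.23
```

```bash
python3 - <<'E'
from h import *
to((477.4,68.5,316.5),-3)
E
```

```text
t 4.95 pos [478.   69.  317.1] yaw -3.19 z [-4.e-04 -2.e-04 -1.e+00] F [ 0.3  0.5 -0.1] w 21.6 q [-1.000e-03  2.080e-01  1.833e+00 -0.000e+00  1.101e+00  5.500e-02]
 shift units [-0.012  0.011  0.012]
 wz -0.0034
```

Call:
apply_moves(
  moves=[
    [0.1, -0.002, 0, 0, 0, -0.035],
    [0.21, -0.007, 0, 0, 0, -0.07],
    [0.21, -0.007, 0, 0, 0, -0.07],
    [0.21, -0.007, 0, 0, 0, -0.07],
    [0.21, -0.007, 0, 0, 0, -0.07],
  ],
)

```text
clock: 5.45
position: [524.8, 73.3, 317.1]
tool_rot: [3.113, 0.411, -0.002]
ft_force: [-2.4, -2.0, 2.1]
grip_width: 0.232
```

```bash
cat >> h.py <<'E'
def pan(c=(485,218.5)):
    s=r.state();to();v=s["position"][:2]-np.array(c);print(" r",np.hypot(*v).round(1),"ang",np.degrees(np.arctan2(v[1],v[0])).round(1))
E
python3 - <<'E'
from h import *
pan()
im,d=r.get_image("wrist"); cv2.imwrite("pics/w3.png",im[:,:,::-1])
E
```

```text
t 5.45 pos [524.8  73.3 317.1] yaw 15.04 z [-0.0013 -0.0018 -1.    ] F [-2.4 -2.   2.1] w 21.8 q [ 0.008  0.275  1.738 -0.002  1.13  -0.254]
 r 150.5 ang -74.7
```

View pics/w3.png

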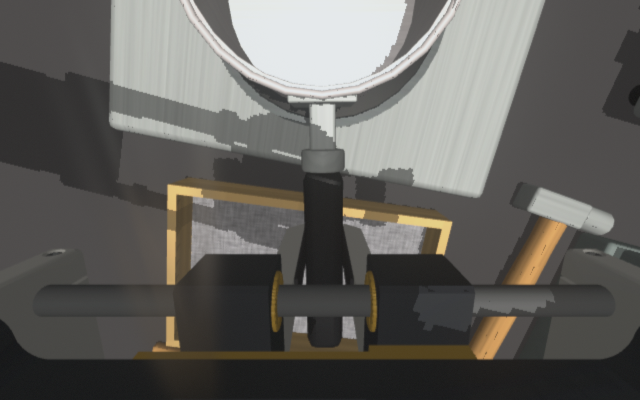

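The handle is still centred in the grip and the pan is turning with it at low force, so I continue along the arc.

Call:
apply_moves(
  moves=[
    [0.21, -0.007, 0, 0, 0, -0.07],
    [0.21, -0.007, 0, 0, 0, -0.07],
    [0.21, -0.007, 0, 0, 0, -0.07],
    [0.21, -0.007, 0, 0, 0, -0.07],
    [0.21, -0.007, 0, 0, 0, -0.07],
  ],
)

```text
clock: 6.0
position: [572.3, 95.4, 317.1]
tool_rot: [2.995, 0.944, -0.001]
ft_force: [-0.1, -2.6, 1.3]
grip_width: 0.23
```

Call:
apply_moves(
  moves=[
    [0.21, -0.007, 0, 0, 0, -0.07],
    [0.21, -0.007, 0, 0, 0, -0.07],
    [0.21, -0.007, 0, 0, 0, -0.07],
    [0.21, -0.007, 0, 0, 0, -0.07],
    [0.21, -0.007, 0, 0, 0, -0.07],
  ],
)

```text
clock: 6.5
position: [609.5, 132.4, 317.1]
tool_rot: [2.785, 1.451, -0.0]
ft_force: [0.1, -1.2, 0.7]
grip_width: 0.232
```

```bash
python3 - <<'E'
from h import *
pan()
E
```

```text
t 6.5 pos [609.5 132.4 317.1] yaw 55.03 z [ 2.e-04 -1.e-03 -1.e+00] F [ 0.1 -1.2  0.7] w 21.8 q [ 1.030e-01  4.050e-01  1.532e+00 -1.000e-03  1.204e+00 -8.570e-01]
 r 151.4 ang -34.7
```

Call:
apply_moves(
  moves=[
    [0.21, -0.01, 0, 0, 0, -0.07],
    [0.21, -0.01, 0, 0, 0, -0.07],
    [0.21, -0.01, 0, 0, 0, -0.07],
    [0.21, -0.01, 0, 0, 0, -0.07],
    [0.21, -0.01, 0, 0, 0, -0.07],
  ],
)

```text
clock: 7.0
position: [631.1, 180.2, 317.2]
tool_rot: [2.49, 1.914, 0.0]
ft_force: [-0.4, -0.2, 0.2]
grip_width: 0.236
```

Call:
apply_moves(
  moves=[
    [0.21, -0.01, 0, 0, 0, -0.07],
    [0.21, -0.01, 0, 0, 0, -0.07],
    [0.21, -0.01, 0, 0, 0, -0.07],
    [0.21, -0.01, 0, 0, 0, -0.07],
    [0.15, -0.005, 0, 0, 0, -0.05],
  ],
)

```text
clock: 7.5
position: [635.2, 229.6, 317.2]
tool_rot: [2.142, 2.297, 0.0]
ft_force: [0.4, -1.0, 1.0]
grip_width: 0.231
```

Call:
apply_moves(
  moves=[
    [0, 0, 0, 0, 0, 0],
    [0, 0, 0, 0, 0, 0],
  ],
)

```text
clock: 7.7
position: [635.1, 229.4, 317.2]
tool_rot: [2.146, 2.294, 0.001]
ft_force: [0.6, 0.7, 0.8]
grip_width: 0.231
```

```bash
python3 - <<'E'
from h import *
pan()
im,d=r.get_image("wrist"); cv2.imwrite("pics/w4.png",im[:,:,::-1])
im,d=r.get_image("top"); cv2.imwrite("pics/top2.png",cv2.resize(im[130:290,130:370,::-1],None,fx=3,fy=3))
E
```

```text
t 7.7 pos [635.1 229.4 317.2] yaw 93.82 z [ 8.e-04  2.e-04 -1.e+00] F [0.6 0.7 0.8] w 21.7 q [ 0.244  0.478  1.407 -0.     1.256 -1.394]
 r 150.5 ang 4.1
```

View pics/w4.png

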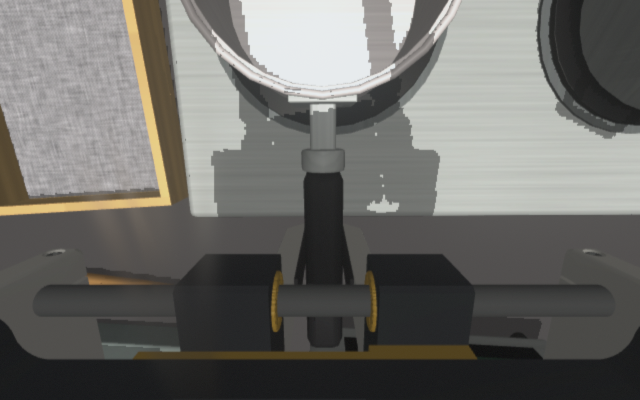

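View pics/top2.png

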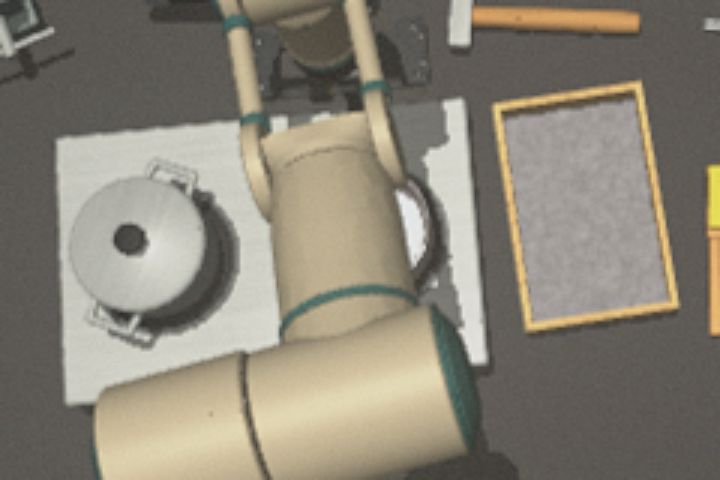

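The hotplate's back edge is square to the handle at 4°, so the handle points straight back. I release and rise.

Call:
apply_moves(
  moves=[
    [0, 0, 0, 0, 0, 0],
    [0, 0, 0, 0, 0, 0],
    [0, 0, 0, 0, 0, 0],
    [0, 0, 0, 0, 0, 0],
    [0, 0, 0, 0, 0, 0],
  ],
  jaw=0.1,
)

```text
clock: 8.3
position: [634.9, 229.3, 317.1]
tool_rot: [-2.145, -2.296, 0.0]
ft_force: [-0.2, -0.3, -0.2]
grip_width: 0.548
```

Call:
apply_moves(
  moves=[
    [0, 0, -0.3, 0, 0, 0],
    [0, 0, -0.6, 0, 0, 0],
    [0, 0, -0.6, 0, 0, 0],
    [0, 0, -0.5, 0, 0, 0],
    [0, 0, 0, 0, 0, 0],
  ],
)

```text
clock: 8.8
position: [635.6, 229.5, 421.5]
tool_rot: [2.141, 2.293, 0.011]
ft_force: [-0.8, 0.5, -1.2]
grip_width: 0.55
```

```bash
python3 - <<'E'
from h import *
pan()
T=toolT(r.state())@r.camera_info("wrist")["T_tool_cam"]
im,d=r.get_image("wrist"); cv2.imwrite("pics/w5.png",im[:,:,::-1])
P=cloud(r.camera_info("wrist"),d,T)
m=(P[...,2]>130)&(P[...,2]<150)&(abs(P[...,1]-230)<30)&(P[...,0]>590)&(P[...,0]<720)
q=P[m]; print(cv2.minAreaRect(q[:,:2].astype(np.float32)))
to((531,-312,420),-90)
E
```

```text
t 8.8 pos [635.6 229.5 421.5] yaw 93.91 z [ 0.0079  0.0019 -1.    ] F [-0.8  0.5 -1.2] w 51.7 q [ 0.244  0.42   1.243 -0.     1.47  -1.395]
 r 151.0 ang 4.2
((644.2076416015625, 229.326171875), (108.9637222290039, 21.590744018554688), 4.359739303588867)
t 8.85 pos [635.1 229.4 419. ] yaw 93.91 z [ 4.e-03  9.e-04 -1.e+00] F [-0.3  0.8 -1.1] w 51.8 q [ 0.244  0.422  1.247 -0.     1.469 -1.395]
 shift units [-10.661  -2.816  -0.037]
 wz -3.0734
```

View pics/w5.png

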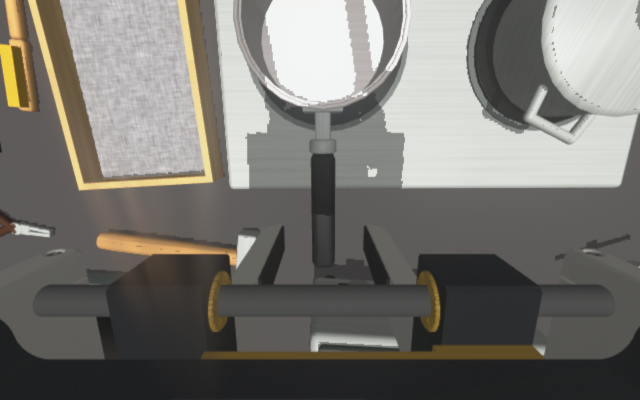

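Step 1 is met by measurement: the handle is at 4.4° against the hotplate's 4.1°, and the pan did not shift. Next is the basket.

Call:
apply_moves(
  moves=[
    [-0.87, -0.38, 0, 0, 0, 0],
    [-0.87, -0.38, 0, 0, 0, 0],
    [-0.87, -0.38, 0, 0, 0, 0],
    [-0.87, -0.38, 0, 0, 0, 0],
    [-0.87, -0.38, 0, 0, 0, 0],
  ],
  jaw=0.3,
)

```text
clock: 9.35
position: [553.6, 4.5, 415.2]
tool_rot: [-2.142, -2.295, 0.003]
ft_force: [0.6, -0.0, 0.5]
grip_width: 0.654
```

Call:
apply_moves(
  moves=[
    [-0.87, -0.38, 0, 0, 0, 0],
    [-0.87, -0.38, 0, 0, 0, 0],
    [-0.87, -0.38, 0, 0, 0, 0],
    [-0.87, -0.38, 0, 0, 0, 0],
    [-0.87, -0.38, 0, 0, 0, 0],
  ],
)

```text
clock: 9.85
position: [473.7, -218.9, 415.4]
tool_rot: [-2.143, -2.294, 0.001]
ft_force: [0.3, -0.3, 0.0]
grip_width: 0.654
```

Call:
apply_moves(
  moves=[
    [-0.87, -0.38, 0, 0, 0, 0],
    [-0.87, -0.38, 0, 0, 0, 0],
    [0, 0, 0, 0, 0, 0.146],
    [0, 0, 0, 0, 0, 0.146],
    [0, 0, 0, 0, 0, 0.146],
  ],
)

```text
clock: 10.35
position: [442.3, -307.4, 415.0]
tool_rot: [-2.596, -1.763, 0.001]
ft_force: [0.5, 0.5, -0.2]
grip_width: 0.648
```

Call:
apply_moves(
  moves=[
    [0, 0, 0, 0, 0, 0.146],
    [0, 0, 0, 0, 0, 0.146],
    [0, 0, 0, 0, 0, 0.146],
    [0, 0, 0, 0, 0, 0.146],
    [0, 0, 0, 0, 0, 0.146],
  ],
)

```text
clock: 10.85
position: [442.7, -306.7, 415.1]
tool_rot: [-3.054, -0.723, 0.003]
ft_force: [0.1, 0.6, 0.4]
grip_width: 0.646
```

Call:
apply_moves(
  moves=[
    [0, 0, 0, 0, 0, 0.146],
    [0, 0, 0, 0, 0, 0.146],
    [0, 0, 0, 0, 0, 0.146],
    [0, 0, 0, 0, 0, 0.146],
    [0, 0, 0, 0, 0, 0.146],
  ],
)

```text
clock: 11.35
position: [442.7, -306.6, 415.1]
tool_rot: [-3.112, 0.415, 0.005]
ft_force: [0.7, -0.0, -0.2]
grip_width: 0.65
```

Call:
apply_moves(
  moves=[
    [0, 0, 0, 0, 0, 0.146],
    [0, 0, 0, 0, 0, 0.146],
    [0, 0, 0, 0, 0, 0.146],
    [0, 0, 0, 0, 0, 0.146],
    [0, 0, 0, 0, 0, 0.146],
  ],
)

```text
clock: 11.85
position: [442.7, -306.6, 415.1]
tool_rot: [-2.76, 1.499, 0.005]
ft_force: [0.3, 0.1, 0.0]
grip_width: 0.647
```

Call:
apply_moves(
  moves=[
    [0, 0, 0, 0, 0, 0.146],
    [0, 0, 0, 0, 0, 0.146],
    [0, 0, 0, 0, 0, 0.146],
    [0, 0, 0, 0, 0, 0.146],
    [0, 0, 0, 0, 0, 0],
  ],
)

```text
clock: 12.35
position: [442.7, -306.7, 415.4]
tool_rot: [2.219, -2.223, -0.005]
ft_force: [0.1, -0.1, 0.4]
grip_width: 0.648
```

```bash
python3 - <<'E'
from h import *
to()
T=toolT(r.state())@r.camera_info("wrist")["T_tool_cam"]
im,d=r.get_image("wrist"); np.save("pics/w6.npy",im);np.save("pics/w6d.npy",d);np.save("pics/w6T.npy",T)
cv2.imwrite("pics/w6.png",im[:,:,::-1])
im,d=r.get_image("top"); cv2.imwrite("pics/top3.png",im[:,:,::-1])
E
```

```text
t 12.35 pos [ 442.7 -306.7  415.4] yaw -90.11 z [-0.0025  0.0021 -1.    ] F [ 0.1 -0.1  0.4] w 60.9 q [-0.735  0.216  1.561 -0.     1.368  0.838]
```

View pics/w6.png

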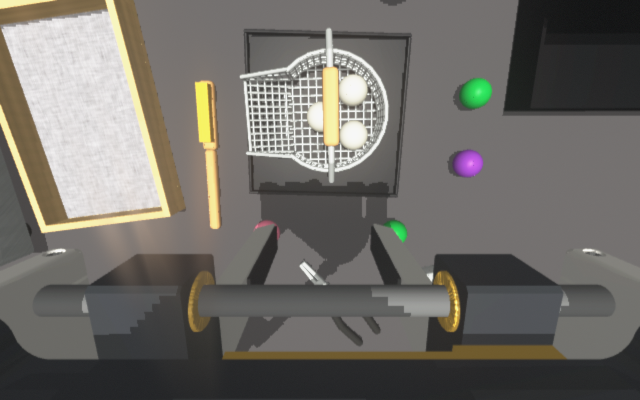

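View pics/top3.png

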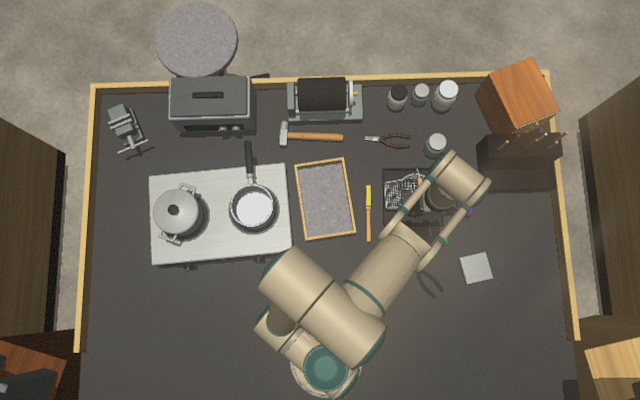

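The wrist view shows the bar from (331,68) to (331,145), the spout lip on the left at x≈245, the three pale stones, and the drip tray corners.

```bash
python3 - <<'E'
from h import *
T=np.load("pics/w6T.npy");d=np.load("pics/w6d.npy");im=np.load("pics/w6.npy");info=r.camera_info("wrist")
P=cloud(info,d,T)
hsv=cv2.cvtColor(im,cv2.COLOR_RGB2HSV)
v,u=np.indices(d.shape)
m=(hsv[...,1]>90)&(hsv[...,0]<25)&(P[...,2]>115)&(u>310)&(u<350)&(v>55)&(v<160)
q=P[m];zt=np.percentile(q[:,2],90);print("z",np.percentile(q[:,2],[5,50,95]))
t=q[q[:,2]>zt-8]; print("bar",cv2.minAreaRect(t[:,:2].astype(np.float32)))
for uv in [(331,69),(331,145)]: print(onplane(info,uv,142,T).round(1))
cs=[onplane(info,uv,14,T)[:2] for uv in [(245,30),(411,35),(399,196),(250,191)]]
print("drip",np.round(cs,1),np.mean(cs,0).round(1))
for uv in [(243,76),(248,152)]: print("lip",onplane(info,uv,30,T).round(1))
# tray corners inner rim z=42 in w6: right inner edge
for uv in [(112,0),(184,209),(43,231)]: print("dry",onplane(info,uv,42,T).round(1))
to((531,-312,310),-90)
E
```

```text
z [139.14111557 141.42642493 142.93497975]
bar ((529.504150390625, -312.0776062011719), (62.898284912109375, 13.4514799118042), 0.6061576008796692)
[ 558.8 -312.7  142. ]
[ 498.2 -312.9  142. ]
drip [[ 626.5 -213.3]
 [ 620.6 -410.4]
 [ 424.5 -407.8]
 [ 431.7 -207.2]] [ 525.8 -309.7]
lip [ 572.9 -211.7   30. ]
lip [ 484.6 -212.    30. ]
dry [647.3 -78.9  42. ]
dry [ 414.3 -129.6   42. ]
dry [385.1  56.   42. ]
t 12.45 pos [ 442.9 -306.8  415.9] yaw -89.95 z [-0.0017  0.0015 -1.    ] F [-0.1 -0.   0.9] w 61.1 q [-0.735  0.216  1.56  -0.     1.368  0.835]
 shift units [ 0.109 -1.766  2.115]
 wz 0.0008
```

Call:
apply_moves(
  moves=[
    [0.05, -0.8, 0, 0, 0, 0],
    [0.06, -0.8, 0, 0, 0, 0],
    [0, -0.13, 0.3, 0, 0, 0],
    [0, 0, 0.3, 0, 0, 0],
    [0, 0, 0, 0, 0, 0],
  ],
)

```text
clock: 12.95
position: [528.9, -312.0, 383.7]
tool_rot: [2.22, -2.221, -0.011]
ft_force: [0.3, 0.5, -0.5]
grip_width: 0.651
```

```bash
python3 - <<'E'
from h import *
to((529.5,-312.3,309.5),-90)
im,d=r.get_image("wrist"); cv2.imwrite("pics/w7.png",im[:,:,::-1])
E
```

```text
t 12.95 pos [ 528.9 -312.   383.7] yaw -90.0 z [-0.0058  0.0039 -1.    ] F [ 0.3  0.5 -0.5] w 61.2 q [-0.646  0.348  1.45  -0.     1.35   0.925]
 shift units [ 0.011 -0.021  1.485]
 wz -0.0001
```

View pics/w7.png

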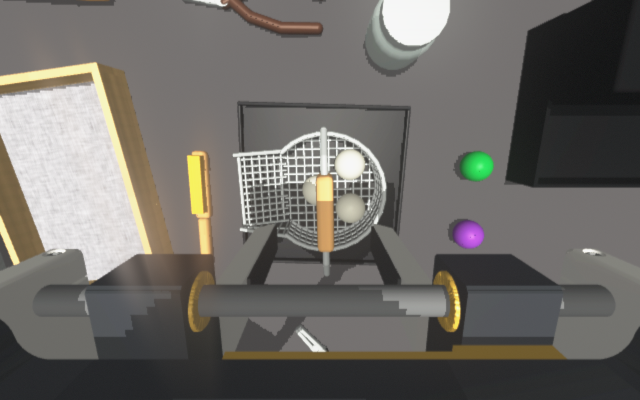

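The bar (x≈325) is midway between the fingers. I descend.

Call:
apply_moves(
  moves=[
    [0, 0, 0.5, 0, 0, 0],
    [0, 0, 0.5, 0, 0, 0],
    [0, 0, 0.3, 0, 0, 0],
    [0, 0, 0.14, 0, 0, 0],
    [0, 0, 0, 0, 0, 0],
  ],
)

```text
clock: 13.5
position: [529.1, -312.7, 314.9]
tool_rot: [2.219, -2.224, -0.002]
ft_force: [0.9, -0.2, 0.9]
grip_width: 0.653
```

```bash
python3 - <<'E'
from h import *
to((529.5,-312.3,309.5),-90)
im,d=r.get_image("wrist"); cv2.imwrite("pics/w8.png",im[:,:,::-1])
E
```

```text
t 13.5 pos [ 529.1 -312.7  314.9] yaw -90.12 z [-9.e-04  5.e-04 -1.e+00] F [ 0.9 -0.2  0.9] w 61.4 q [-0.647  0.395  1.556 -0.     1.192  0.926]
 shift units [-0.008 -0.008  0.109]
 wz -0.0021
```

View pics/w8.png

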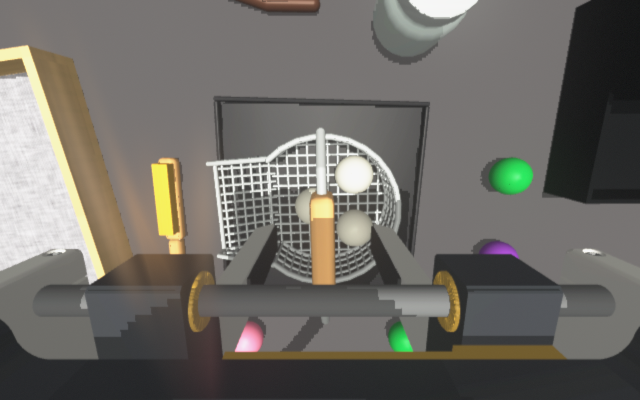

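Call:
apply_moves(
  moves=[
    [0, 0, 0.1, 0, 0, 0],
    [0, 0, 0, 0, 0, 0],
  ],
)

```text
clock: 13.75
position: [529.6, -312.7, 310.6]
tool_rot: [-2.219, 2.224, -0.001]
ft_force: [-0.0, -0.2, -0.1]
grip_width: 0.647
```

Call:
apply_moves(
  moves=[
    [0, 0, 0, 0, 0, 0],
    [0, 0, 0, 0, 0, 0],
    [0, 0, 0, 0, 0, 0],
    [0, 0, 0, 0, 0, 0],
    [0, 0, 0, 0, 0, 0],
  ],
  jaw=-1,
  squeeze=50,
)

```text
clock: 14.25
position: [529.6, -312.7, 310.2]
tool_rot: [2.219, -2.224, 0.0]
ft_force: [-0.5, 1.0, -0.3]
grip_width: 0.262
```

Call:
apply_moves(
  moves=[
    [0, 0, 0, 0, 0, 0],
    [0, 0, 0, 0, 0, 0],
    [0, 0, 0, 0, 0, 0],
    [0, 0, 0, 0, 0, 0],
    [0, 0, 0, 0, 0, 0],
  ],
)

```text
clock: 14.75
position: [529.5, -312.5, 310.1]
tool_rot: [-2.219, 2.224, 0.001]
ft_force: [-0.6, 1.1, 0.3]
grip_width: 0.143
```

```bash
python3 - <<'E'
from h import *
to((529.5,-312.3,309.5),-90)
E
```

```text
t 14.75 pos [ 529.5 -312.5  310.1] yaw -90.12 z [-3.e-04  5.e-04 -1.e+00] F [-0.6  1.1  0.3] w 13.4 q [-0.646  0.399  1.562  0.     1.181  0.927]
 shift units [-0.004  0.001  0.011]
 wz -0.0021
```

Gripped at 13.4 mm. I lift gently, and the replacement pose is TCP (529.5, -312.5, 310).

Call:
apply_moves(
  moves=[
    [0, 0, -0.05, 0, 0, 0],
    [0, 0, -0.1, 0, 0, 0],
    [0, 0, -0.15, 0, 0, 0],
    [0, 0, -0.2, 0, 0, 0],
    [0, 0, -0.25, 0, 0, 0],
  ],
)

```text
clock: 15.25
position: [529.5, -312.7, 348.4]
tool_rot: [2.219, -2.224, -0.0]
ft_force: [0.0, 0.3, -3.8]
grip_width: 0.147
```

Call:
apply_moves(
  moves=[
    [0, 0, -0.3, 0, 0, 0],
    [0, 0, -0.35, 0, 0, 0],
    [0, 0, -0.3, 0, 0, 0],
    [0, 0, -0.25, 0, 0, 0],
    [0, 0, -0.2, 0, 0, 0],
  ],
)

```text
clock: 15.75
position: [529.6, -312.7, 419.4]
tool_rot: [-2.219, 2.224, -0.003]
ft_force: [1.1, -0.7, -4.1]
grip_width: 0.144
```

```bash
python3 - <<'E'
from h import *
to((529.5,-97,420),-90)
im,d=r.get_image("wrist"); cv2.imwrite("pics/w9.png",im[:,:,::-1])
im,d=r.get_image("scene"); cv2.imwrite("pics/s9.png",cv2.resize(im[150:330,120:440,::-1],None,fx=2.4,fy=2.4))
E
```

```text
t 15.75 pos [ 529.6 -312.7  419.4] yaw -90.13 z [ 0.0014 -0.0011 -1.    ] F [ 1.1 -0.7 -4.1] w 13.6 q [-0.646  0.329  1.391 -0.     1.42   0.927]
 shift units [-4.313  0.011 -0.016]
 wz -0.0022
```

View pics/w9.png

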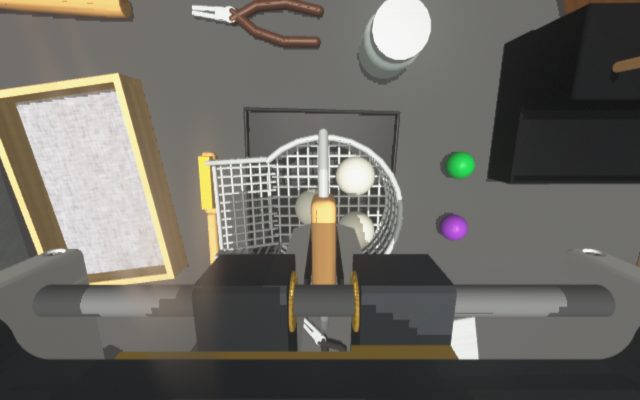

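View pics/s9.png

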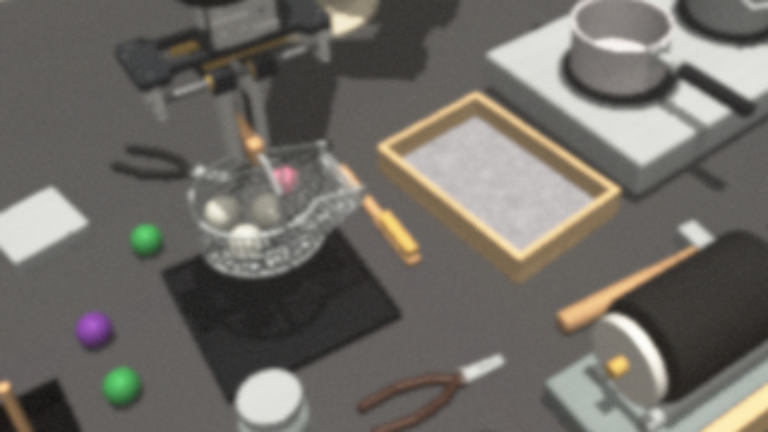

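The basket hangs level with all three stones inside. I carry it over the tray smoothly.

Call:
apply_moves(
  moves=[
    [-0.08, 0, 0, 0, 0, 0],
    [-0.16, 0, 0, 0, 0, 0],
    [-0.24, 0, 0, 0, 0, 0],
    [-0.32, 0, 0, 0, 0, 0],
    [-0.38, 0, 0, 0, 0, 0],
  ],
)

```text
clock: 16.35
position: [529.6, -252.1, 417.3]
tool_rot: [-2.219, 2.224, 0.001]
ft_force: [1.2, -0.5, -4.5]
grip_width: 0.141
```

Call:
apply_moves(
  moves=[
    [-0.4, 0, 0, 0, 0, 0],
    [-0.4, 0, 0, 0, 0, 0],
    [-0.4, 0, 0, 0, 0, 0],
    [-0.4, 0, 0, 0, 0, 0],
    [-0.4, 0, 0, 0, 0, 0],
  ],
)

```text
clock: 16.85
position: [529.6, -151.2, 417.9]
tool_rot: [-2.22, 2.223, 0.0]
ft_force: [0.3, 0.1, -5.1]
grip_width: 0.148
```

Call:
apply_moves(
  moves=[
    [-0.38, 0, 0, 0, 0, 0],
    [-0.32, 0, 0, 0, 0, 0],
    [-0.24, 0, 0, 0, 0, 0],
    [-0.16, 0, 0, 0, 0, 0],
    [-0.08, 0, 0, 0, 0, 0],
  ],
)

```text
clock: 17.35
position: [530.0, -93.8, 417.7]
tool_rot: [2.22, -2.223, 0.001]
ft_force: [0.3, -0.1, -3.9]
grip_width: 0.147
```

```bash
python3 - <<'E'
from h import *
to((529.5,-97,420),-90)
im=np.load("pics/top0.npy");info=r.camera_info("top")
for uv in [(295,163),(345,157),(355,234),(305,240.5)]: print(onplane(info,uv,42).round(0))
E
```

```text
t 17.35 pos [530.  -93.8 417.7] yaw -90.08 z [ 2.e-04 -3.e-04 -1.e+00] F [ 0.3 -0.1 -3.9] w 13.8 q [-0.304  0.213  1.559 -0.     1.369  1.268]
 shift units [ 0.063  0.011 -0.045]
 wz -0.0014
[648.  86.  42.]
[664. -84.  42.]
[ 401. -108.   42.]
[383.  57.  42.]
```

Call:
apply_moves(
  moves=[
    [-0.072, 0, 0.001, 0, 0.02, 0],
    [-0.108, 0, 0.002, 0, 0.03, 0],
    [-0.144, 0, 0.003, 0, 0.04, 0],
    [-0.144, 0, 0.003, 0, 0.04, 0],
    [-0.144, 0, 0.003, 0, 0.04, 0],
  ],
)

```text
clock: 17.85
position: [530.2, -64.1, 415.0]
tool_rot: [2.128, -2.135, 0.185]
ft_force: [-0.2, -0.0, -4.1]
grip_width: 0.15
```

```bash
cat >> h.py <<'E'
def lip():
    s=r.state();T=toolT(s);to()
    M=T[:3,:3];th=np.degrees(np.arctan2(-M[1,2],-M[2,2]))
    print(" tilt",th.round(2),"basket y ax",M[:,1].round(3),"grip",(T@[0,0,180.4,1])[:3].round(1),"lip",(T@[-98,0,279.4,1])[:3].round(1))
E
python3 - <<'E'
from h import *
lip()
E
```

```text
t 17.85 pos [530.2 -64.1 415. ] yaw -90.18 z [ 0.     -0.1718 -0.9851] F [-0.2 -0.  -4.1] w 14.1 q [-0.19   0.206  1.583 -0.175  1.324  1.424]
 tilt 9.89 basket y ax [-1.     0.003 -0.001] grip [530.2 -95.1 237.3] lip [530.5 -15.6 122.9]
```

Call:
apply_moves(
  moves=[
    [-0.144, 0, 0.003, 0, 0.04, 0],
    [-0.144, 0, 0.003, 0, 0.04, 0],
    [-0.144, 0, 0.003, 0, 0.04, 0],
    [-0.144, 0, 0.003, 0, 0.04, 0],
    [-0.144, 0, 0.003, 0, 0.04, 0],
  ],
)

```text
clock: 18.35
position: [530.4, -29.2, 405.4]
tool_rot: [2.016, -2.022, 0.38]
ft_force: [0.2, -0.3, -3.8]
grip_width: 0.142
```

Call:
apply_moves(
  moves=[
    [-0.108, 0, 0.002, 0, 0.03, 0],
    [-0.072, 0, 0.001, 0, 0.02, 0],
    [0, 0, 0, 0, 0, 0],
    [0, 0, 0, 0, 0, 0],
  ],
)

```text
clock: 18.75
position: [530.3, -21.3, 401.9]
tool_rot: [1.988, -1.992, 0.424]
ft_force: [-0.6, 0.3, -4.0]
grip_width: 0.146
```

```bash
python3 - <<'E'
from h import *
lip()
M=toolT(r.state())[:3,:3]; print("down 50:",(M.T@np.array([0,0,-1.])).round(3))
im,d=r.get_image("scene"); cv2.imwrite("pics/s10.png",cv2.resize(im[130:310,170:490,::-1],None,fx=2.4,fy=2.4))
im,d=r.get_image("wrist"); cv2.imwrite("pics/w10.png",im[:,:,::-1])
E
```

```text
t 18.75 pos [530.3 -21.3 401.9] yaw -90.13 z [-7.000e-04 -4.075e-01 -9.132e-01] F [-0.6  0.3 -4. ] w 13.7 q [-0.024  0.226  1.625 -0.436  1.307  1.667]
 tilt 24.05 basket y ax [-1.     0.002 -0.   ] grip [530.2 -94.8 237.1] lip [530.4 -45.6 106.8]
down 50: [-0.407  0.     0.913]
```

View pics/s10.png

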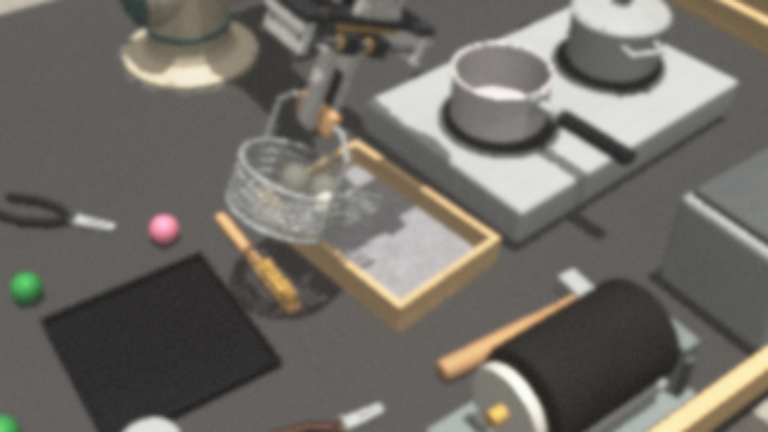

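View pics/w10.png

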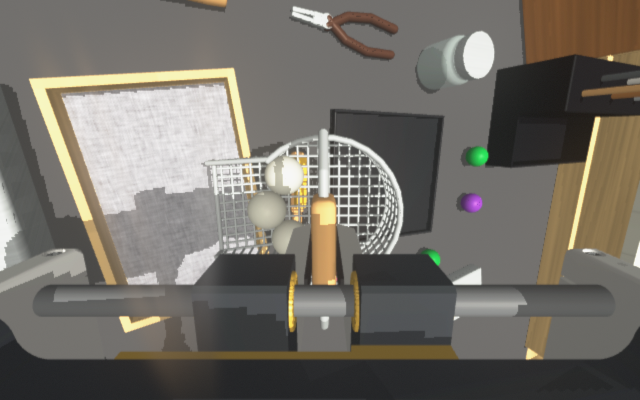

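The stones have rolled to the foot of the ramp at (267,210), which is what a gentle pour needs. I lower the lip to about 58 mm.

Call:
apply_moves(
  moves=[
    [-0.04, 0, 0.09, 0, 0, 0],
    [-0.1, 0, 0.22, 0, 0, 0],
    [-0.12, 0, 0.27, 0, 0, 0],
    [-0.1, 0, 0.22, 0, 0, 0],
    [-0.04, 0, 0.09, 0, 0, 0],
  ],
)

```text
clock: 19.35
position: [529.6, -21.2, 351.0]
tool_rot: [1.987, -1.99, 0.42]
ft_force: [-0.3, -0.0, -4.2]
grip_width: 0.143
```

Call:
apply_moves(
  moves=[
    [-0.168, 0, -0.056, 0, 0.03, 0],
    [-0.168, 0, -0.056, 0, 0.03, 0],
    [0, 0, 0, 0, 0, 0],
  ],
)

```text
clock: 19.65
position: [530.4, -2.7, 350.5]
tool_rot: [1.953, -1.954, 0.477]
ft_force: [-0.2, 0.1, -3.8]
grip_width: 0.141
```

```bash
python3 - <<'E'
from h import *
lip()
im,d=r.get_image("wrist"); cv2.imwrite("pics/w11.png",im[:,:,::-1])
E
```

```text
t 19.65 pos [530.4  -2.7 350.5] yaw -90.02 z [-8.000e-04 -4.616e-01 -8.871e-01] F [-0.2  0.1 -3.8] w 13.3 q [ 0.03   0.274  1.705 -0.513  1.225  1.794]
 tilt 27.49 basket y ax [-1.     0.001  0.001] grip [530.3 -86.  190.5] lip [530.2 -44.8  57.5]
```

View pics/w11.png

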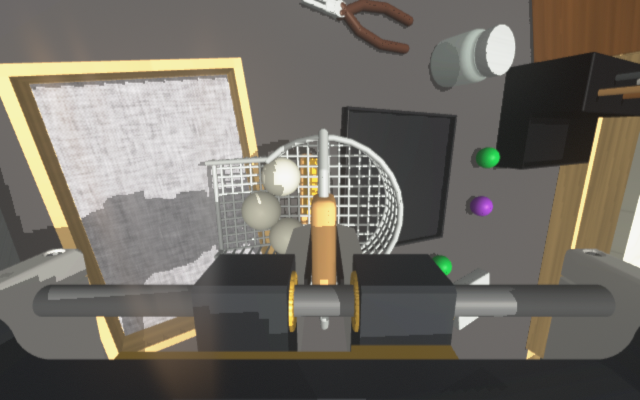

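Call:
apply_moves(
  moves=[
    [-0.112, 0, -0.038, 0, 0.02, 0],
    [-0.112, 0, -0.038, 0, 0.02, 0],
    [-0.112, 0, -0.038, 0, 0.02, 0],
    [-0.112, 0, -0.038, 0, 0.02, 0],
    [-0.112, 0, -0.038, 0, 0.02, 0],
  ],
)

```text
clock: 20.2
position: [530.5, 26.0, 345.6]
tool_rot: [1.889, -1.893, 0.566]
ft_force: [-1.5, -0.0, -2.6]
grip_width: 0.145
```

Call:
apply_moves(
  moves=[
    [-0.112, 0, -0.038, 0, 0.02, 0],
    [-0.112, 0, -0.038, 0, 0.02, 0],
    [-0.056, 0, -0.019, 0, 0.01, 0],
    [0, 0, 0, 0, 0, 0],
    [0, 0, 0, 0, 0, 0],
  ],
)

```text
clock: 20.7
position: [530.4, 39.8, 341.5]
tool_rot: [1.858, -1.862, 0.606]
ft_force: [-0.4, -0.8, -1.9]
grip_width: 0.148
```

```bash
python3 - <<'E'
from h import *
lip()
im,d=r.get_image("wrist"); cv2.imwrite("pics/w12.png",im[:,:,::-1])
E
```

```text
t 20.7 pos [530.4  39.8 341.5] yaw -90.11 z [-0.0012 -0.5894 -0.8079] F [-0.4 -0.8 -1.9] w 13.9 q [ 0.154  0.317  1.709 -0.65   1.294  1.967]
 tilt 36.11 basket y ax [-1.     0.002  0.   ] grip [530.2 -66.6 195.8] lip [530.2 -45.7  58. ]
```

View pics/w12.png

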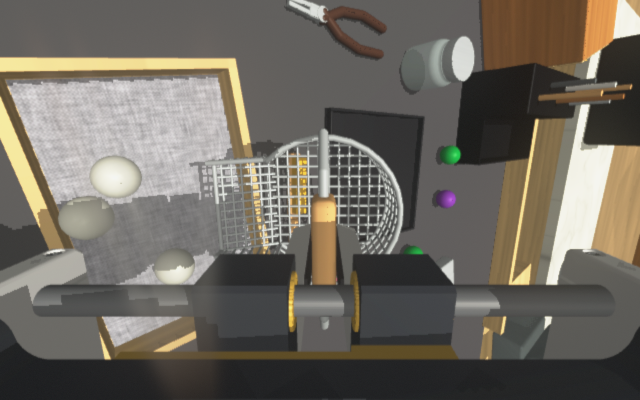

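All three stones lie in the tray, at (115,175), (85,215) and (173,267), and the basket is empty. I hold a moment still tipped, then check them from the scene camera.

Call:
apply_moves(
  moves=[
    [0, 0, 0, 0, 0, 0],
    [0, 0, 0, 0, 0, 0],
    [0, 0, 0, 0, 0, 0],
    [0, 0, 0, 0, 0, 0],
    [0, 0, 0, 0, 0, 0],
  ],
)

```text
clock: 21.25
position: [530.4, 39.6, 341.5]
tool_rot: [1.858, -1.862, 0.606]
ft_force: [0.1, 0.7, -2.6]
grip_width: 0.149
```

```bash
python3 - <<'E'
from h import *
lip()
T=toolT(r.state())@r.camera_info("wrist")["T_tool_cam"]
im,d=r.get_image("wrist"); cv2.imwrite("pics/w13.png",im[:,:,::-1])
info=r.camera_info("wrist");P=cloud(info,d,T)
c,s=np.cos(np.radians(7.4)),np.sin(np.radians(7.4))
hsv=cv2.cvtColor(im,cv2.COLOR_RGB2HSV)
dx,dy=P[...,0]-525,P[...,1]+11; lx,ly=c*dx+s*dy,-s*dx+c*dy
m=((abs(lx)<118)&(abs(ly)<74)&(P[...,2]>20)&(P[...,2]<60)&(np.indices(d.shape)[1]<200)).astype(np.uint8)
n,l,st,ce=cv2.connectedComponentsWithStats(m)
for k in range(1,n):
    if st[k,4]>60: print(st[k],lx[l==k].mean().round(0),ly[l==k].mean().round(0),P[l==k][:,2].max().round(0))
E
```

```text
t 21.25 pos [530.4  39.6 341.5] yaw -90.14 z [-0.0013 -0.5892 -0.808 ] F [ 0.1  0.7 -2.6] w 14.0 q [ 0.153  0.316  1.709 -0.65   1.294  1.967]
 tilt 36.1 basket y ax [-1.     0.002 -0.   ] grip [530.1 -66.7 195.8] lip [530.2 -45.8  58. ]
[  88  155   52   43 1751] 42.0 33.0 47.0
[  60  196   55   44 1859] 14.0 59.0 46.0
[ 154  249   41   36 1170] -51.0 11.0 46.0
```

View pics/w13.png

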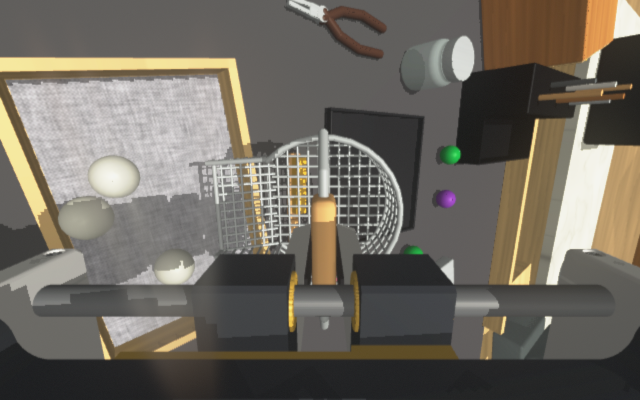

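Call:
apply_moves(
  moves=[
    [0.2, 0, -0.28, 0, 0, 0],
    [0.37, 0, -0.5, 0, 0, 0],
    [0.37, 0, -0.5, 0, 0, 0],
    [0.108, 0, 0.002, 0, -0.03, 0],
    [0.216, 0, 0.006, 0, -0.06, 0],
  ],
)

```text
clock: 21.8
position: [530.1, 26.5, 429.3]
tool_rot: [1.918, -1.919, 0.527]
ft_force: [-0.4, 0.2, -3.3]
grip_width: 0.144
```

Call:
apply_moves(
  moves=[
    [0.216, 0, 0.006, 0, -0.06, 0],
    [0.216, 0, 0.006, 0, -0.06, 0],
    [0.216, 0, 0.006, 0, -0.06, 0],
    [0.216, 0, 0.006, 0, -0.06, 0],
    [0.216, 0, 0.006, 0, -0.06, 0],
  ],
)

```text
clock: 22.3
position: [529.8, -24.5, 449.3]
tool_rot: [2.092, -2.097, 0.247]
ft_force: [0.1, -0.9, -2.6]
grip_width: 0.146
```

Call:
apply_moves(
  moves=[
    [0.216, 0, 0.006, 0, -0.06, 0],
    [0.216, 0, 0.006, 0, -0.06, 0],
    [0.216, 0, 0.006, 0, -0.06, 0],
    [0.216, 0, 0.006, 0, -0.06, 0],
    [0, 0, 0, 0, 0, 0],
  ],
)

```text
clock: 22.8
position: [529.8, -68.6, 454.3]
tool_rot: [2.214, -2.227, -0.002]
ft_force: [0.3, -0.7, -1.6]
grip_width: 0.149
```

```bash
python3 - <<'E'
from h import *
lip()
to((529.5,-312.5,420),-90.12)
E
```

```text
t 22.8 pos [529.8 -68.6 454.3] yaw -90.34 z [-0.0021  0.     -1.    ] F [ 0.3 -0.7 -1.6] w 14.0 q [-2.590e-01  1.900e-01  1.499e+00 -1.000e-03  1.455e+00  1.318e+00]
 tilt -0.0 basket y ax [-1.     0.006  0.002] grip [529.5 -68.6 273.9] lip [529.8  29.4 174.9]
t 22.8 pos [529.8 -68.6 454.3] yaw -90.34 z [-0.0021  0.     -1.    ] F [ 0.3 -0.7 -1.6] w 14.0 q [-2.590e-01  1.900e-01  1.499e+00 -1.000e-03  1.455e+00  1.318e+00]
 shift units [ 4.878 -0.023  0.687]
 wz -0.0038
```

Call:
apply_moves(
  moves=[
    [0.25, 0, 0, 0, 0, 0],
    [0.45, 0, 0, 0, 0, 0],
    [0.6, 0, 0, 0, 0, 0],
    [0.6, 0, 0, 0, 0, 0],
    [0.6, 0, 0, 0, 0, 0],
  ],
)

```text
clock: 23.3
position: [529.7, -192.6, 455.2]
tool_rot: [2.219, -2.222, 0.0]
ft_force: [0.7, 0.0, -3.3]
grip_width: 0.148
```

Call:
apply_moves(
  moves=[
    [0.6, 0, 0, 0, 0, 0],
    [0.6, 0, 0, 0, 0, 0],
    [0.6, 0, 0, 0, 0, 0],
    [0.4, 0, 0, 0, 0, 0],
    [0.18, 0, 0, 0, 0, 0],
  ],
)

```text
clock: 23.8
position: [529.5, -312.3, 455.0]
tool_rot: [2.217, -2.224, -0.001]
ft_force: [1.0, 0.6, -3.1]
grip_width: 0.143
```

Call:
apply_moves(
  moves=[
    [0, 0, 0.2, 0, 0, -0.003],
    [0, 0, 0.3, 0, 0, 0],
    [0, 0, 0.4, 0, 0, 0],
    [0, 0, 0.4, 0, 0, 0],
    [0, 0, 0.3, 0, 0, 0],
  ],
)

```text
clock: 24.3
position: [529.3, -308.6, 373.8]
tool_rot: [-2.224, 2.219, 0.005]
ft_force: [-0.1, -0.3, -2.4]
grip_width: 0.145
```

```bash
python3 - <<'E'
from h import *
to((529.5,-312.5,310.5),-90.12)
im,d=r.get_image("wrist"); cv2.imwrite("pics/w14.png",im[:,:,::-1])
E
```

```text
t 24.3 pos [ 529.3 -308.6  373.8] yaw -89.86 z [-0.0019  0.0023 -1.    ] F [-0.1 -0.3 -2.4] w 13.7 q [-6.420e-01  3.510e-01  1.471e+00  1.000e-03  1.322e+00  9.270e-01]
 shift units [ 0.081 -0.007  1.266]
 wz 0.0045
```

View pics/w14.png

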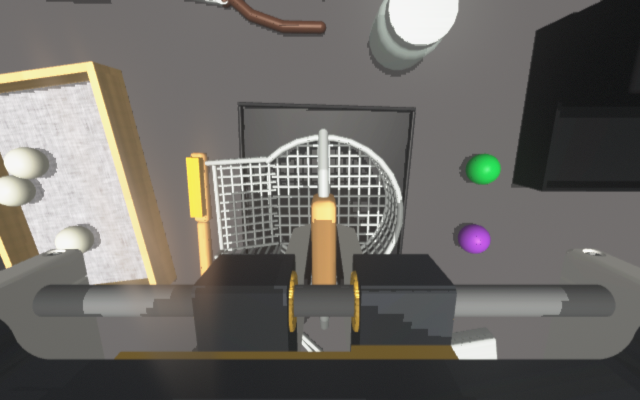

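Call:
apply_moves(
  moves=[
    [0.04, 0, 0.35, 0, 0, 0],
    [0.04, 0, 0.35, 0, 0, 0],
    [0, 0, 0.2, 0, 0, 0],
    [0, 0, 0.1, 0, 0, 0],
    [0, 0, 0, 0, 0, 0],
  ],
)

```text
clock: 24.85
position: [529.6, -314.0, 325.3]
tool_rot: [-2.223, 2.22, 0.002]
ft_force: [1.0, 0.2, -2.5]
grip_width: 0.145
```

```bash
python3 - <<'E'
from h import *
to((529.5,-312.5,310.5),-90.12)
E
```

```text
t 24.85 pos [ 529.6 -314.   325.3] yaw -89.92 z [-8.e-04  8.e-04 -1.e+00] F [ 1.   0.2 -2.5] w 13.6 q [-0.648  0.388  1.538  0.     1.216  0.921]
 shift units [-0.029  0.002  0.297]
 wz 0.0035
```

Call:
apply_moves(
  moves=[
    [-0.02, 0, 0.12, 0, 0, 0],
    [0, 0, 0.1, 0, 0, 0],
    [0, 0, 0.05, 0, 0, 0],
    [0, 0, 0, 0, 0, 0],
  ],
)

```text
clock: 25.25
position: [529.5, -313.6, 311.8]
tool_rot: [2.222, -2.221, -0.001]
ft_force: [-1.1, -0.6, -2.0]
grip_width: 0.148
```

```bash
python3 - <<'E'
from h import *
to((529.5,-312.5,310.5),-90.12)
E
```

```text
t 25.25 pos [ 529.5 -313.6  311.8] yaw -89.96 z [-6.e-04  4.e-04 -1.e+00] F [-1.1 -0.6 -2. ] w 13.9 q [-0.648  0.398  1.558 -0.     1.186  0.922]
 shift units [-0.021 -0.001  0.027]
 wz 0.0028
```

Call:
apply_moves(
  moves=[
    [0, 0, 0.03, 0, 0, 0],
    [0, 0, 0, 0, 0, 0],
    [0, 0, 0, 0, 0, 0],
  ],
)

```text
clock: 25.55
position: [529.6, -313.7, 310.8]
tool_rot: [2.222, -2.221, 0.0]
ft_force: [-0.4, -0.4, -2.5]
grip_width: 0.148
```

```bash
python3 - <<'E'
from h import *
to()
E
```

```text
t 25.55 pos [ 529.6 -313.7  310.8] yaw -89.96 z [ 2.e-04 -2.e-04 -1.e+00] F [-0.4 -0.4 -2.5] w 13.9 q [-0.648  0.399  1.56  -0.     1.183  0.922]
```

Call:
apply_moves(
  moves=[
    [0, 0, 0.025, 0, 0, 0],
    [0, 0, 0, 0, 0, 0],
    [0, 0, 0, 0, 0, 0],
  ],
)

```text
clock: 25.85
position: [529.7, -313.7, 310.0]
tool_rot: [-2.222, 2.22, -0.002]
ft_force: [0.7, 0.4, 1.0]
grip_width: 0.144
```

```bash
python3 - <<'E'
from h import *
to()
E
```

```text
t 25.85 pos [ 529.7 -313.7  310. ] yaw -89.95 z [ 8.e-04 -7.e-04 -1.e+00] F [0.7 0.4 1. ] w 13.5 q [-0.648  0.399  1.561 -0.     1.18   0.922]
```

The basket is down, as the vertical force has turned to +1 N. I release.

Call:
apply_moves(
  moves=[
    [0, 0, 0, 0, 0, 0],
    [0, 0, 0, 0, 0, 0],
    [0, 0, 0, 0, 0, 0],
    [0, 0, 0, 0, 0, 0],
    [0, 0, 0, 0, 0, 0],
  ],
  jaw=0.2,
)

```text
clock: 26.35
position: [529.6, -313.7, 309.4]
tool_rot: [2.222, -2.221, 0.0]
ft_force: [-0.4, -0.4, -0.6]
grip_width: 0.53
```

Call:
apply_moves(
  moves=[
    [0, 0, -0.2, 0, 0, 0],
    [0, 0, -0.5, 0, 0, 0],
    [0, 0, -0.6, 0, 0, 0],
    [0, 0, -0.6, 0, 0, 0],
    [0, 0, -0.4, 0, 0, 0],
  ],
)

```text
clock: 26.85
position: [529.7, -313.7, 427.8]
tool_rot: [-2.222, 2.22, -0.006]
ft_force: [1.1, -0.7, -0.4]
grip_width: 0.599
```

Call:
apply_moves(
  moves=[
    [0, 0.7, -0.2, 0, 0, 0],
    [0, 0.8, 0, 0, 0, 0],
    [0, 0.7, 0, 0, 0, 0],
    [0, 0, 0, 0, 0, 0],
  ],
)

```text
clock: 27.25
position: [416.2, -313.0, 435.8]
tool_rot: [2.219, -2.222, -0.001]
ft_force: [0.2, -0.6, -0.1]
grip_width: 0.598
```

```bash
python3 - <<'E'
from h import *
to()
T=toolT(r.state())@r.camera_info("wrist")["T_tool_cam"];info=r.camera_info("wrist")
im,d=r.get_image("wrist"); cv2.imwrite("pics/w15.png",im[:,:,::-1])
P=cloud(info,d,T);hsv=cv2.cvtColor(im,cv2.COLOR_RGB2HSV);v,u=np.indices(d.shape)
m=(hsv[...,1]>90)&(hsv[...,0]<25)&(P[...,2]>115)&(P[...,2]<160)&(u>300)&(u<360)&(v<200)
q=P[m];t=q[q[:,2]>np.percentile(q[:,2],90)-8];print("bar",cv2.minAreaRect(t[:,:2].astype(np.float32)),np.percentile(q[:,2],95))
im,d=r.get_image("top"); cv2.imwrite("pics/top4.png",im[:,:,::-1])
E
```

```text
t 27.25 pos [ 416.2 -313.   435.8] yaw -90.09 z [-1.3e-03 -7.0e-04 -1.0e+00] F [ 0.2 -0.6 -0.1] w 56.2 q [-7.780e-01  1.770e-01  1.561e+00 -1.000e-03  1.404e+00  7.950e-01]
bar ((529.6333618164062, -313.71490478515625), (63.44369125366211, 13.182945251464844), 0.23307612538337708) 142.90595760264273
```

View pics/w15.png

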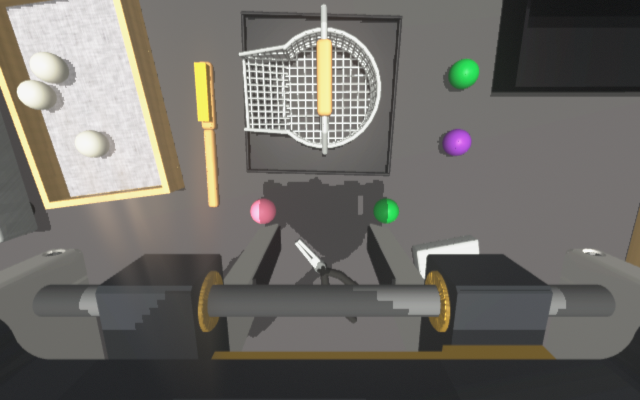

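View pics/top4.png

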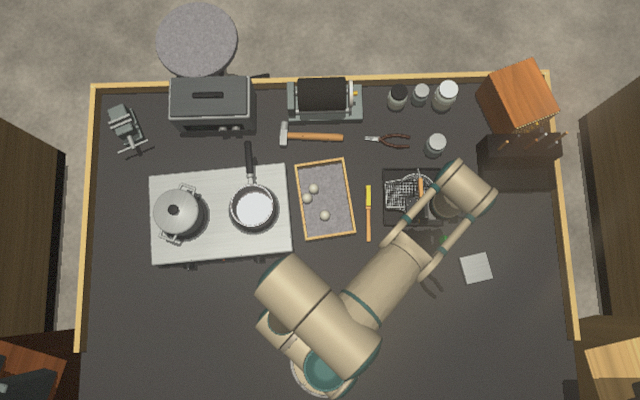

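The basket stands upright, empty, about 4 mm from the drip tray's centre. The stones are at rest in the tray, the pan handle points back, and the bystanders have not moved. I hand in.

```bash
python3 - <<'E'
from h import *
print(r.close_job()); to()
E
```

```text
the job is handed in; nothing more can be done
None
the job is handed in; nothing more can be done
```

I did all the steps and handed the job in at about 27 s; no verdict is reported. I gripped the pan's handle and swung it about 97° around the pan's axis. I then poured the stones out of the basket at about 36° tilt, its lip roughly 50 mm above the tray floor. The empty basket went back into the drip tray and I let go.

Last checks:
- **Pan:** the handle was at 4.4° against the hotplate's 4.1°. I measured this just after release, and it looks unchanged in the final top view. The pan appears not to have shifted.
- **Stones:** all three lie at rest on the drying tray floor, at about (42, 33), (14, 59) and (-51, 11) mm in the tray's frame.
- **Basket:** its bar is back at (530, -314) mm, about 5 mm from the drip tray's centre. The bar's top is at the same height as before I lifted it, so the basket is upright.
- **Bystanders:** they look unmoved in the last pictures; I did not measure them.
- **Gripper:** it is clear of everything.

No check failed. The only deviation was a settling error of about 4 mm while lowering the basket, which I corrected before putting it down.

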